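# Set the air regulator and lock its setting

## Robot

A 6-joint arm with a two-finger parallel gripper is mounted at the origin on the work surface; the furniture and walls round the work are solid. World frame = base frame: x ahead of the robot, y to its left, z up, the work surface at z = 0. Lengths are in mm, angles in rad, forces in N, time in s.
With the tool pointing down it reaches from about 275 to 825 mm from the base axis. Payload 4.9 kg.
Tool frame: the origin (TCP) lies at the very end of the fingers, on their centre line; the grasp point (between the pads) lies 19 mm behind it; z points along the fingers, y is the line along which they close (so a half turn about z gives the same grasp; the last joint's range is limited). The gripper opens to 85 mm and grips with 20 to 120 N. Pads are 22 mm wide; open, the fingers measure 114 mm over their backs; the gripper's body (76 mm by 85 mm) begins 54 mm behind the grasp point. The pads swing forward as they close: fully open they stand 13 mm farther back than shut.
Start: joints at [1.198, 0.326, -0.193, 1.052, 0, 1.437], TCP at [130.088, 534.411, 231.281] pointing down, gripper open.
Joint ranges: [-2.65, 2.65], [-0.97, 1.79], [-1.3, 1.35], [-1.93, 2.1], [-1.47, 1.37], [-3.14, 3.14]. Speed limits (rad/s): [2.57, 2.57, 3.14, 3.14, 3.14, 3.14].

## Interface

Orientations are given as [roll, pitch, yaw] about the fixed x, y, z axes, in that order (R = Rz(yaw) Ry(pitch) Rx(roll)).
In Python, from bench import bot, solve_ik, imaging gives the robot as it stands. Calls block until the motion is done:
- bot.move_ptp(position, orientation): joint-space move of the TCP to a pose.
- bot.movel(position, rot=None, max_speed=150, threshold=None): straight line of the TCP; rot=None keeps the orientation; max_speed is the mean speed in mm/s. With threshold (N) it stops when the force on the tool has changed by that much, and returns True; else False.
- bot.move_j(angles): joint-space move.
- bot.grip(opening, effort=None): opening from 0.0 (shut) to 1.0 (fully open); effort is the grip in N (None keeps the last); returns when the fingers have stopped.
- bot.dwell(seconds).
- solve_ik(position, orientation): joint angles nearest the present ones, or None.
- bot.get_state(): the state.
- imaging.capture(name): name is "scene" or "side" or "wrist"; returns the picture (400x640x3 uint8, blue, green, red); there is no depth.
- imaging.camera_model(name): a dict with "K" (3x3 intrinsics, pixels), "k1" (the pictures are not rectified: a ray, as slopes to the right and down, at radius r is drawn at 1 + k1 r^2 times it, then the intrinsics apply), "position" and "rotation" of the camera in the world. Camera axes: x right, y up, looking along -z (the intrinsics and any distortion apply to the point x, -y, -z); pixel columns grow to the right and rows downward; lengths in mm; the calibration is good to about 2 mm. A picture is of the moment at which its call begins: read the wrist's pose just before it. camera_model takes no time and is no camera call; for the wrist camera it gives the pose at the moment of the call.
A pose or a line that the arm cannot do raises bot.IKError and nothing moves.
- bot.sign_off(): hands the job in; it is judged then, once.
The state is a dict: "t": time; "qpos": joint angles; "joint_velocities": joint speeds; "effort": joint torques, N m; "tcp_pos": TCP position; "orientation": TCP orientation; "contact_force": force on the tool from outside, world axes, zero at the start; "wrist_torque": the same for the moment, N m; "opening": opening from 0.0 (shut) to 1.0 (fully open); "gripper_force": force on a finger pad.
Only numpy, scipy, OpenCV 4.12 (cv2) and the standard library are available. Lean on these libraries where they do the work, as an engineer would, in place of code of your own. Each camera call takes 0.05 s, during which the arm holds its last target. There are 200 camera calls.

## Task

On the air regulator, turn the knob until its pointer stands at the brass clip on the dial rim. Then swing the lock ring under the dial clockwise by its lever until you feel it come up firmly tight, without forcing it, and let go; the setting must stay at the clip and the things lying around must stay where they are.

Things in the scene. Friction and masses are not known exactly. Their poses are not given: they have to be found in the camera images.
- knob (a joint): angle of the adjusting knob (rad), growing clockwise seen from above, range -1.4 to 1.6; the pointer stands at the clip when it equals joint clip. Turns with about 0.1 N m of friction and stays where left. It is the black bar-shaped knob on top of the regulator, a grey metal block on a 130 mm square foot plate fixed to the table
- knob_grip (a point): point on the knob's axis at the height to grip, 124 mm above the table. The grip bar is 44 mm long (along this x axis, towards the pointer), 14 mm thick (along y), 100 to 138 mm above the table; under it a round skirt of 22 mm radius, then the fixed dial plate (44 mm radius, top at 91 mm). Lock ring and clip turn about the same vertical axis
- knob_pointer (a point): outer tip of the knob's pointer tongue (black with a thin white line), 36 mm from the knob's axis, 96 mm above the table; x axis radially outward from the knob's axis, z up
- clip (a joint): angle of the clip on the dial rim (rad), same zero and direction as joint knob; it sits stiffly and marks the setting, so it must not be pushed
- clip_mark (a point): inner end of the small brass clip (20 mm long radially, 8 mm wide, top 96 mm above the table) that juts out from the rim of the dial plate, which marks the wanted setting; 40 mm from the knob's axis, 94 mm above the table; x axis radially outward from the knob's axis, z up
- lock_ring (a joint): angle of the lock ring (rad), growing clockwise seen from above = tightening. The ring (knurled steel, 83 mm across, under the dial plate) starts loose at 0 to 0.35. Where it begins to bind cannot be seen and differs each time (anywhere from 0.75 to 1.85). Loose, it takes 3 N at its post to move; once it binds, 1 N more per mm of the post's way (ring_dog inside then presses on the clamp)
- lock_post (a point): centre of the upright round black grip post on the lock ring's lever: 16 mm diameter, 85 to 140 mm above the table, this point at 118 mm, 100 mm from the ring's axis; x axis radially outward, z up. The ring is firmly tight when 9 N or more along the turn is held on the post for a quarter second (12 N is right); over 16 N overtightens. Released, it eases back slightly and stays clamped
- hex_key: black hexagon key 34 x 89 x 8 mm, lying near the regulator, to be left alone; origin at the centre of its underside
- wax_tin: flat tin with red lid 67 x 95 x 28 mm, lying near the regulator, to be left alone; origin at the centre of its underside
- masking_tape: roll of masking tape 98 x 100 x 24 mm, lying near the regulator, to be left alone; origin at the centre of its underside
- coupler_2: hose coupler with a brass-coloured end 24 x 73 x 23 mm, lying near the regulator, to be left alone; origin at the centre of its underside
- sanding_block_2: tan sanding block 51 x 89 x 41 mm, lying near the regulator, to be left alone; origin at the centre of its underside
- spanner_13: combination spanner 27 x 181 x 9 mm, lying near the regulator, to be left alone; origin at the centre of its underside
Things that resemble listed ones, but are neither listed nor needed, are in the scene too. What is shaped like the part that bears knob but orange or turquoise is not meant.

How it is judged (in metres and radians):
On the way, in this order (a step that is already met when the one before it is completed fails the run):
1. the knob's pointer stands at the clip (within 0.12 rad) (angle between the x axis of knob_pointer and the x axis of clip_mark, either way round below 0.12 rad), for 0.3 s.
2. the lock ring is turned firmly tight (at least about 8 N at its post) (contact force between ring_dog and anything else above 25 N), for 0.1 s.
At the end, for the whole second after the job is handed in: the pointer stands at the clip within 0.12 rad (7 degrees) and the lock ring, having been turned firmly tight, is at rest and still clamped (angle between the x axis of knob_pointer and the x axis of clip_mark, either way round below 0.12 rad and contact force between ring_dog and anything else above 5 N and velocity of joint lock_ring between -0.05 and 0.05 rad/s); the robot touches nothing.
It fails at once if the lock ring is overtightened (more than about 17 N held on its post) (contact force between ring_dog and anything else above 85 N).
It fails at once if the clip is pushed along the dial rim (distance of clip_mark from where it was at the start of the episode above 0.004 m).
It fails at once if a thing lying around is shifted by more than 30 mm (distance of any of hex_key, wax_tin, masking_tape, coupler_2, sanding_block_2, spanner_13 from where it was at the start of the episode above 0.03 m).
It also fails if it takes over 64 s, if anything falls off the work surface, if the arm or the gripper's body presses on something with over 40 N, if the wrist force passes 120 N, or if a joint passes its speed limit or range.

## Working session

There is one attempt and no reset: what is moved stays moved. The work goes in short steps, each a Python script; the robot and the scene stay as the last script left them, time stands still between calls to the robot, and variables do not carry over. Pictures are saved under pics/ and viewed, at most 10 in all, crops included, and the job is handed in when it is done.

```bash
ls; mkdir -p pics
python3 - <<'E'
from bench import bot, imaging
import cv2
for n in ("scene","side","wrist"):
    m=imaging.camera_model(n); print(n,m)
    cv2.imwrite(f"pics/{n}0.png",imaging.capture(n))
print(bot.get_state())
E
```

```text
pics
scene {'K': array([[377.73928666,   0.        , 320.33443152],
       [  0.        , 377.73928666, 202.5498227 ],
       [  0.        ,   0.        ,   1.        ]]), 'k1': -0.03715565016852696, 'position': array([ -21.82334399, -381.42625061,  651.97868986]), 'rotation': array([ 0.91555754, -0.00844962, -0.89066457])}
side {'K': array([[472.12835   ,   0.        , 320.26617254],
       [  0.        , 472.12835   , 188.25346901],
       [  0.        ,   0.        ,   1.        ]]), 'k1': -0.011839569180268595, 'position': array([ 217.63134023, -885.61838094,  807.28686648]), 'rotation': array([ 0.96033768,  0.02543138, -0.31809246])}
wrist {'K': array([[347.65776966,   0.        , 316.49443117],
       [  0.        , 347.65776966, 199.12753222],
       [  0.        ,   0.        ,   1.        ]]), 'k1': -0.06660213991938456, 'position': array([ 55.17339661, 552.1269859 , 373.15984061]), 'rotation': array([-0.30307837,  0.00180219,  1.33244417])}
{'t': 0.15, 'qpos': array([ 1.19780926e+00,  3.26787529e-01, -1.93352877e-01,  1.05198838e+00,
        2.00836485e-05,  1.43661353e+00]), 'joint_velocities': array([ 1.46665890e-03, -7.77153546e-04,  3.87737510e-03, -1.24630046e-03,
        1.67185192e-03,  3.02155797e-05]), 'effort': array([ 1.49827414e-03, -4.43701422e+01,  2.62665099e+01,  1.04022920e-02,
       -5.84095255e-05, -3.63421549e-06]), 'tcp_pos': array([129.91070234, 533.98793576, 230.67463775]), 'orientation': array([-3.14027486e+00, -1.98159900e-04,  2.90278824e+00]), 'contact_force': array([-0.52925618, -0.24501509,  0.13465329]), 'wrist_torque': array([ 0.03476479, -0.01003634,  0.05240568]), 'gripper_force': 0.0, 'opening': 1.0005178714411265}
```

View pics/scene0.png

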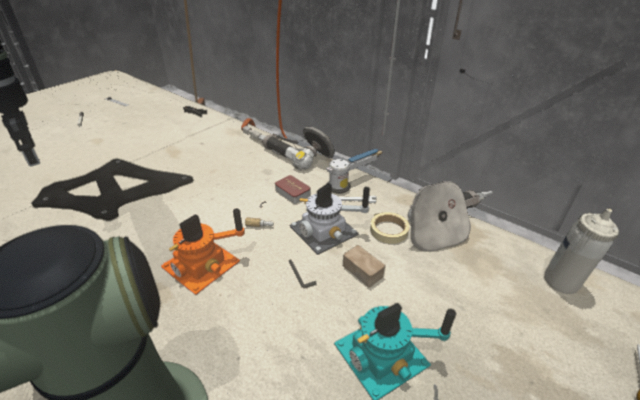

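View pics/side0.png

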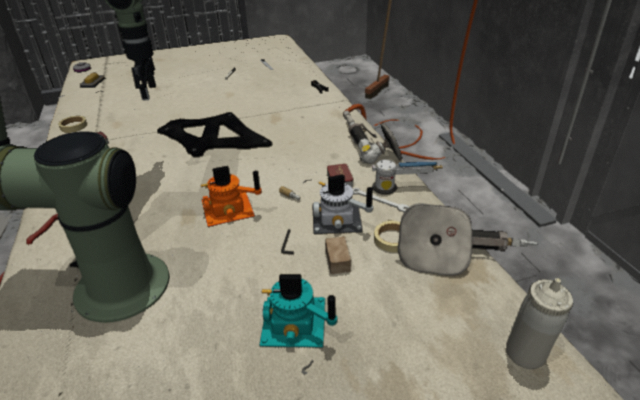

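Candidates: the grey regulator at scene (325,212) / side (337,205); the orange one at scene (200,250) and the turquoise one at (388,340) are excluded by colour. I choose the grey one, triangulate it and take a close crop.

```bash
cat > h.py <<'E'
import numpy as np, cv2
from scipy.spatial.transform import Rotation as R
from bench import bot, solve_ik, imaging
def ray(m,uv):
    K=m["K"]; d=np.array([m["k1"],0,0,0,0])
    x,y=cv2.undistortPoints(np.array([[uv]],float),K,d)[0,0]
    v=R.from_euler("xyz",m["rotation"]).as_matrix()@np.array([x,-y,-1])
    return m["position"],v/np.linalg.norm(v)
def on_z(m,uv,z):
    p,v=ray(m,uv); return p+v*(z-p[2])/v[2]
def proj(m,P):
    c=R.from_euler("xyz",m["rotation"]).as_matrix().T@(np.asarray(P,float)-m["position"])
    x=np.array([[[c[0]/-c[2],-c[1]/-c[2],1.]]])
    return cv2.projectPoints(x,np.zeros(3),np.zeros(3),m["K"],np.array([m["k1"],0,0,0,0]))[0].ravel()
def crop(img,x0,y0,x1,y1,s,name):
    cv2.imwrite(f"pics/{name}.png",cv2.resize(img[y0:y1,x0:x1],None,fx=s,fy=s,interpolation=cv2.INTER_CUBIC))
E
python3 - <<'E'
from h import *
s,d=imaging.camera_model("scene"),imaging.camera_model("side")
print(on_z(s,(324,187),138),on_z(d,(337,178),138))
# foot plate corners z~10
for uv in [(290,229),(329,253),(358,233)]: print("s",on_z(s,uv,8))
for uv in [(314,233),(363,231)]: print("d",on_z(d,uv,8))
for n,uv in dict(hex=(302,274),tin=(293,187),tape=(390,227),coup=(260,223),block=(363,265),post=(366,194)).items(): print(n,on_z(s,uv,130 if n=="post" else 15))
a=cv2.imread("pics/scene0.png"); b=cv2.imread("pics/side0.png")
A=cv2.resize(a[170:260,280:380],None,fx=6,fy=6,interpolation=2)[:, :400*2]
crop(a,270,160,400,260,6,"c_scene")
crop(b,290,155,420,245,6,"c_side")
E
```

```text
[553.25251893  67.02804974 138.        ] [555.06103923  57.16316806 138.        ]
s [497.09192398 131.30093812   8.        ]
s [492.74104763   1.20488683   8.        ]
s [595.47907719 -12.003703     8.        ]
d [476.88408766  18.91227488   8.        ]
d [599.53794649 -17.07756295   8.        ]
hex [397.45227275   3.1988049   15.        ]
tin [633.06985186 244.10664893  15.        ]
tape [659.86062384 -66.51055853  15.        ]
coup [459.29665106 201.23614113  15.        ]
block [506.17536204 -86.56264066  15.        ]
post [602.77871928 -19.43589802 130.        ]
```

View pics/c_scene.png

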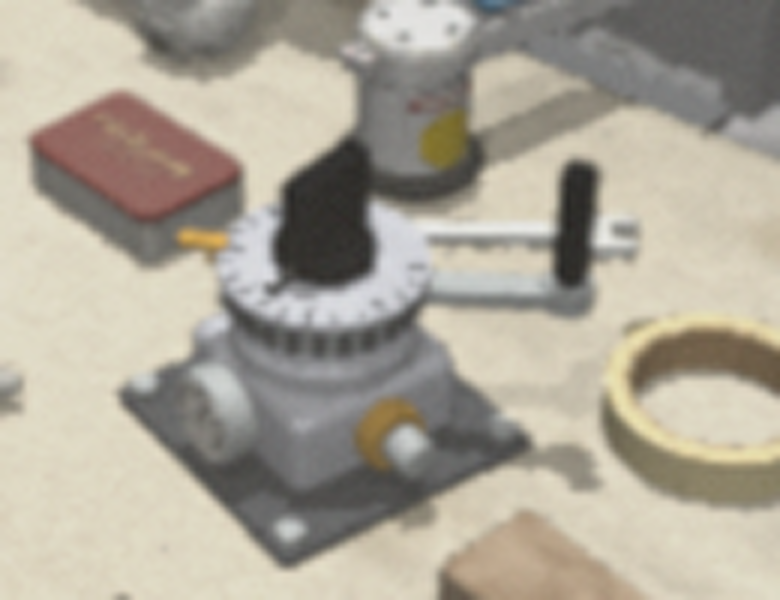

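Crop confirms the grey regulator: pointer tip at crop (270,288), clip inner end (224,241), post (575,215), spanner behind the lever, tape right of it. Now compute angles and go above for a wrist look.

Run:
```python
from h import *
s=imaging.camera_model("scene")
f=lambda x,y,z: on_z(s,(270+x/6,160+y/6),z)
l,r=f(217,262,91),f(432,262,91); print("dial LR",l,r,(l+r)/2)
c=f(325,262,91); print("dial c",c)
for n,(x,y,z) in dict(ptr=(270,288,96),clip=(224,241,95),post=(576,215,118)).items():
    p=f(x,y,z); v=p-c; print(n,p,np.hypot(*v[:2]),np.degrees(np.arctan2(v[1],v[0])))
for yaw in (2.9,-2.2,-1.5,0,1.5):
    q=solve_ik([548,64,290],[np.pi,0,yaw]); print(yaw,q)
p=[548,64,290]
bot.move_ptp(p,[np.pi,0,2.9])
m=imaging.camera_model("wrist"); img=imaging.capture("wrist"); cv2.imwrite("pics/w1.png",img); np.save("w1.npy",m,allow_pickle=True)
print(m["position"],m["rotation"],proj(m,[548,64,91]),bot.get_state()["t"])
```

```text
dial LR [523.3402909   97.67238159  91.        ] [578.8161237   30.60066148  91.        ] [551.0782073   64.13652154  91.        ]
dial c [551.18786999  64.0045181   91.        ]
ptr [519.08416677  66.32579757  96.        ] 32.18751464015773 175.86438794770226
clip [531.8512195  101.16018103  95.        ] 41.88614735202992 117.49349243352748
post [610.94780042 -15.20810418 118.        ] 99.22645218258386 -52.96820908633148
2.9 [-0.01753711  0.29831099 -0.08074433  1.191741    0.          0.22405555]
-2.2 [-0.01753711  0.29831099 -0.08074433  1.191741    0.         -0.95912976]
-1.5 [-0.01753711  0.29831099 -0.08074433  1.191741    0.         -1.65912976]
0 [-0.01753711  0.29831099 -0.08074433  1.191741    0.          3.12405555]
1.5 [-0.01753711  0.29831099 -0.08074433  1.191741    0.          1.62405555]
[473.03811789  82.95079982 432.51848802] [-3.03029884e-01  4.92402334e-05  1.33098517e+00] [315.91021229 171.13154013] 2.4583
```

View pics/w1.png

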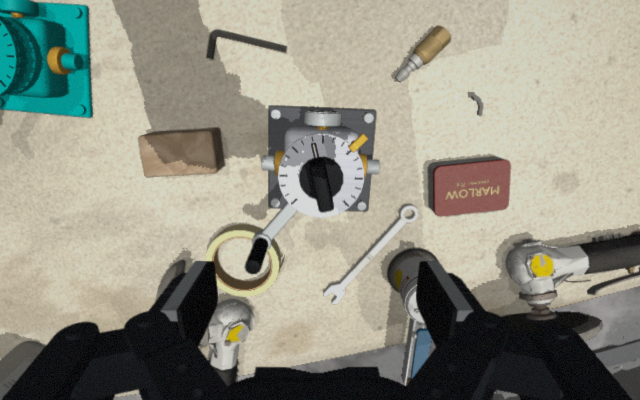

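The wrist view shows the dial centred about (320,173), pointer towards (314,143), clip at (358,144), post top (257,258), tape below-left of the lever. One enlarged crop for precise angles.

Run:
```python
from h import *
crop(cv2.imread("pics/w1.png"),230,100,390,280,4.4,"w1c")
crop(cv2.imread("pics/w1.png"),230,125,370,275,4,"w1c")
```

```text
(no output)
```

View pics/w1c.png

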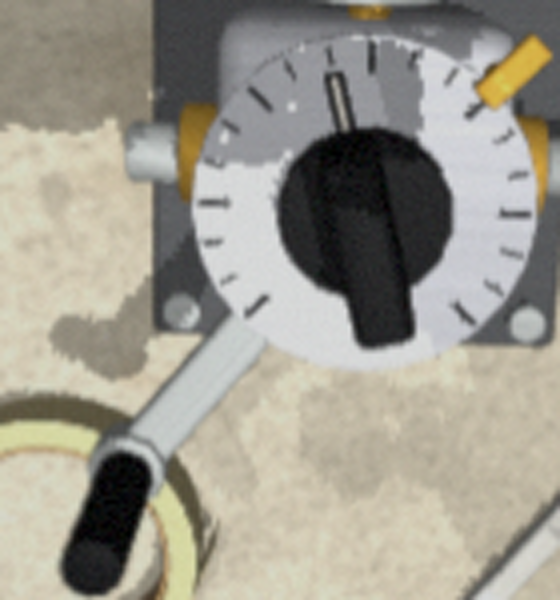

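```bash
cat > geo.py <<'E'
from h import *
def ang(p,c): return np.arctan2(p[1]-c[1],p[0]-c[0])
E
python3 - <<'E'
from geo import *
m=np.load("w1.npy",allow_pickle=True).item()
f=lambda x,y,z: on_z(m,(230+x/4,125+y/4),z)
c=f(365.5,203,91); print("c",c, [np.hypot(*(f(x,y,91)-c)[:2]) for x,y in((193,203),(538,203),(365,36),(366,371))])
for n,(x,y,z) in dict(ptr=(334,74,96),clip=(485,98,95),clipo=(543,46,95),posttop=(92,567,140),postbase=(128,458,85)).items():
    p=f(x,y,z); print(n,p.round(1),np.hypot(*(p-c)[:2]).round(1),np.degrees(ang(p,c)).round(1))
e1,e2=f(373,335,138),f(345,165,138); print("bar",e1,e2,np.degrees(ang(e2,e1)))
E
```

```text
c [553.93480238  68.21922871  91.        ] [np.float64(43.51553512161951), np.float64(43.54483345691433), np.float64(41.79677072007398), np.float64(45.12747886475263)]
ptr [519.8  68.5  96. ] 34.2 179.5
clip [534.3 102.9  95. ] 39.8 119.5
clipo [525.3 119.2  95. ] 58.5 119.4
posttop [612.6 -12.9 140. ] 100.1 -54.1
postbase [609.2 -11.5  85. ] 97.0 -55.2
bar [572.6890807   64.79675573 138.        ] [533.56958014  67.91786696 138.        ] 175.43837469236837
```

Run:
```python
from geo import *
c=np.array([553.5,66.8]); r=np.radians
def rpy(a): return [np.pi,0,r(a)]
bot.move_ptp([*c,190],rpy(178.5))
bot.movel([*c,105])
bot.grip(0.0,30); s=bot.get_state(); print(s["opening"],s["contact_force"],s["gripper_force"],s["tcp_pos"])
for a in np.linspace(178.5,119.5,7)[1:]:
    bot.movel([*c,105],rpy(a),max_speed=40)
    s=bot.get_state(); print(round(a),s["t"],s["contact_force"].round(1),s["wrist_torque"].round(2),s["tcp_pos"].round(1))
bot.grip(0.6); s=bot.get_state(); print(s["contact_force"])
bot.movel([*c,200]); 
bot.move_ptp([c[0],c[1],290],[np.pi,0,2.9])
m=imaging.camera_model("wrist"); img=imaging.capture("wrist"); cv2.imwrite("pics/w2.png",img); np.save("w2.npy",m,allow_pickle=True)
u=proj(m,[*c,91]).astype(int); print(u,bot.get_state()["t"])
crop(img,u[0]-70,u[1]-50,u[0]+70,u[1]+60,5,"w2c")
```

```text
0.15848066589594414 [-0.96177205  3.9058433   2.855963  ] 32.03404784202576 [553.562277    67.46474102 105.24969613]
169 4.6333 [-1.6  5.5  3.6] [ 0.96  0.2  -0.12] [553.6  67.8 105.3]
159 4.9583 [0.  7.2 3.4] [ 1.03  0.14 -0.09] [553.7  68.  105.3]
149 5.2833 [-0.2  7.4  2. ] [ 1.14  0.04 -0.1 ] [553.8  68.3 105.3]
139 5.6083 [1.2 7.2 3. ] [ 1.3   0.05 -0.02] [554.   68.6 105.3]
129 5.9333 [1.6 8.5 1.9] [ 1.4  -0.1  -0.09] [554.2  68.8 105.3]
120 6.2583 [2.8 8.9 0.9] [ 1.49 -0.23 -0.11] [554.5  68.9 105.3]
[-0.07099044 -0.03610593 -0.36221502]
[316 171] 8.3417
```

View pics/w2c.png

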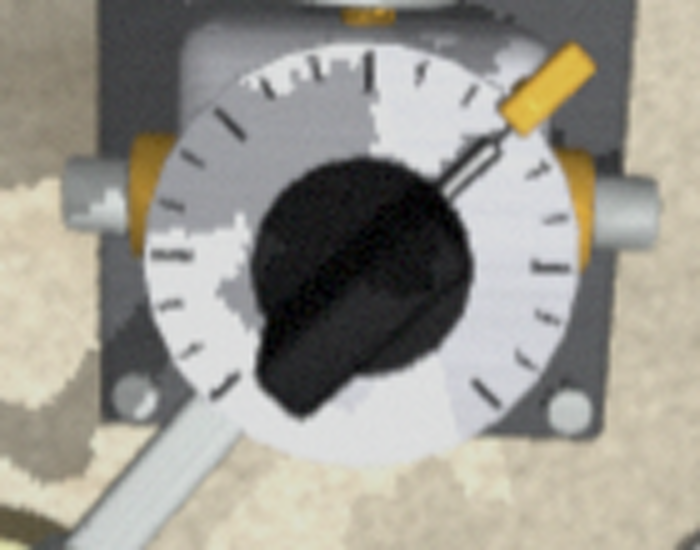

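Pointer (tip at (495,145) in the crop) stands within about 3° of the clip (inner end (511,120)). Now the lock ring.

```bash
cat > ring.py <<'E'
from geo import *
c=np.array([554.3,68.6]); a0=np.radians(-54.5); Z=99
def pose(a,r=100): return [c[0]+r*np.cos(a),c[1]+r*np.sin(a),Z]
def go(a,v,r=100): bot.movel(pose(a,r),[np.pi,0,a],max_speed=v)
def tang(a,b):
    f=bot.get_state()["contact_force"]-b
    return f@[-np.sin(a),np.cos(a),0], f@[np.cos(a),np.sin(a),0]   # resistance to clockwise is +tangential
E
python3 - <<'E'
from ring import *
p=pose(a0); p[2]=200
bot.move_ptp(p,[np.pi,0,a0]); bot.grip(0.5)
print(bot.movel(pose(a0),max_speed=100,threshold=15)); bot.dwell(.2)
b=bot.get_state()["contact_force"]; np.save("b.npy",b)
bot.grip(0,25); s=bot.get_state(); print(b,s["opening"],s["contact_force"],s["tcp_pos"],s["t"])
a=a0; r=100; i=0
while a>a0-2.1 :
    t,rad=tang(a,b)
    if t>6 or abs(rad)>15: print("stop",a0-a,t,rad); break
    a-=.025; go(a,30); i+=1
    if i%8==0: s=bot.get_state(); print(round(a0-a,2),round(t,1),round(rad,1),s["tcp_pos"].round(1),round(s["t"],1))
np.save("a.npy",a)
bot.dwell(.2); print(tang(a,b),bot.get_state()["tcp_pos"],pose(a),bot.get_state()["t"])
E
```

```text
False
[-0.19986081  0.63508856  0.5644377 ] 0.1754907721135543 [-0.60232832 -0.15841927  1.28281415] [612.60237668 -12.81048214  99.30375964] 12.4917
0.2 2.7 0.1 [595.  -22.8  99.2] 14.5
0.4 3.3 -1.9 [575.8 -29.   99.2] 16.5
0.6 2.5 -1.4 [556.1 -31.2  99.2] 18.5
0.8 3.4 -3.8 [536.7 -29.4  99.2] 20.5
stop 0.9249999999999968 6.53442187930392 -5.315054031362381
(np.float64(5.45088622733862), np.float64(-4.87551975233585)) [525.70059585 -26.60103874  99.16934088] [np.float64(524.2317570043662), np.float64(-26.772431882360664), 99] 21.9417
```

Binding has begun; now 1 mm steps to about 12 N, hold, release and look.

Run:
```python
from ring import *
a=float(np.load("a.npy")); b=np.load("b.npy")
for i in range(25):
    bot.dwell(.08); t=np.mean([tang(a,b)[0]]); print(round(t,1),round(tang(a,b)[1],1),end=" | ")
    if t>11.7: break
    a-=.01 if t<10.5 else .005; go(a,15)
bot.dwell(.4); print("\nheld",tang(a,b),a0-a,bot.get_state()["t"])
np.save("a.npy",a)
```

```text
5.9 -5.7 | 7.5 -4.8 | 7.8 -5.8 | 8.2 -6.9 | 8.0 -5.7 | 8.8 -5.9 | 8.8 -6.1 | 9.1 -5.7 | 9.2 -6.1 | 9.7 -6.0 | 9.8 -5.8 | 10.0 -5.9 | 10.1 -6.1 | 10.2 -6.2 | 9.7 -5.7 | 11.2 -6.6 | 10.9 -7.0 | 11.2 -6.4 | 11.1 -6.5 | 12.1 -7.1 | 
held (np.float64(11.444056552920298), np.float64(-7.368584786552675)) 1.0949999999999962 28.7583
```

Run:
```python
from ring import *
a=float(np.load("a.npy")); b=np.load("b.npy")
s=bot.get_state(); print(s["tcp_pos"],pose(a),tang(a,b),a0-ang(s["tcp_pos"],c),s["opening"])
bot.grip(0.5); p=pose(a); p[2]=200; bot.movel(p); print(bot.get_state()["contact_force"])
bot.move_ptp([553.5,66.8,290],[np.pi,0,2.9])
m=imaging.camera_model("wrist"); img=imaging.capture("wrist"); u=proj(m,[553.5,66.8,91]).astype(int); print(u,bot.get_state()["t"])
cv2.imwrite("pics/w3.png",img); crop(img,u[0]-130,u[1]-90,u[0]+70,u[1]+60,4,"w3c")
```

```text
[512.077076   -21.08940751  99.28227455] [np.float64(508.52986567367844), np.float64(-20.310600064055848), 99] (np.float64(11.444056552920298), np.float64(-7.368584786552675)) 1.0595818215762658 0.18164480084859166
[-0.60314265  0.11082768 -1.02931436]
[317 171] 31.3667
```

View pics/w3c.png

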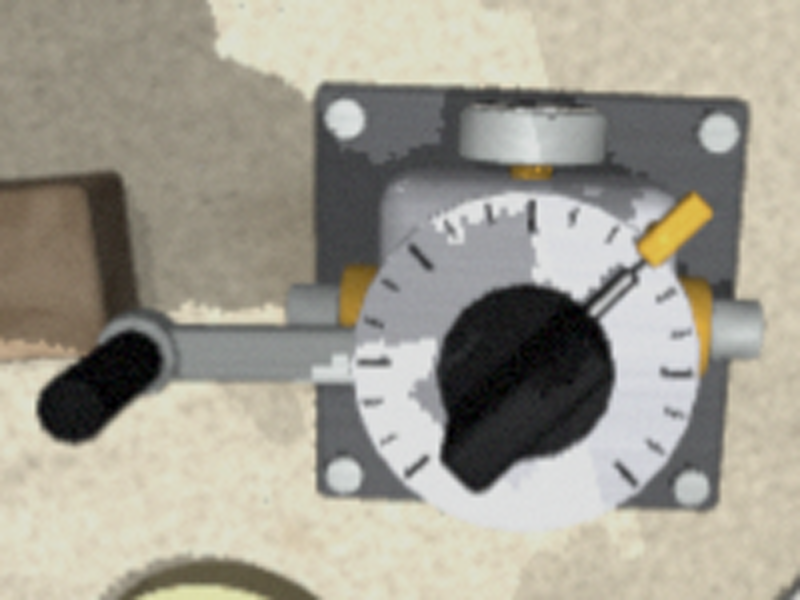

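The pointer is still at the clip (tip (635,272), clip (648,255)). The lever has swung round to (140,350) and stayed there, and the neighbours are unmoved. The ring was held at 11.4 N, and the arm is clear.

```bash
python3 -c "
from bench import bot
print(bot.sign_off())"
```

```text
the job is handed in; nothing more can be done
None
```

I handed the job in at about 31 s of the 64 s allowed: the knob's pointer stands within about 3° of the clip, and I tightened the lock ring to about 11.4 N (measured at the tool) and released it. In the last picture the clip and the neighbouring things in view look unmoved; sign-off returned no verdict.

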